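# Set the decorating wheel back one notch

### The job

The glass pot on the ratchet decorating wheel has been indexed one notch too far. Using a fingertip only and gripping nothing, lift the ratchet pawl by its thumb lever and throw it right over so that it stays clear of the teeth, push the wheel back (clockwise seen from above) by a hand peg towards the previous notch, tip the pawl over again so that it drops into the teeth there, and push the wheel gently on backward until the tooth rests against the pawl: the wheel then stands one notch further back than the one it started in. Do not touch the pot, which rides along standing in the middle of the wheel, and leave the jars, lids and brush round it where they are.

Things in the scene. Friction and masses are not known exactly. Their poses are not given: they have to be found in the camera images.
- index_base: fixed round grey foot of the decorating wheel, 208 mm across, 14 mm high. Origin: centre of its underside, on the wheel's upright axis. The wheel on it is 220 mm across; its upper face has a ring of 12 steel saw teeth (radius 92 to 108 mm, valleys 40, crests 50 mm above the table). The pawl hangs at the -x side on a grey bracket (112 to 122 mm from the axis in -x, top 76 mm above the table).
- index_wheel (a joint): turn of the wheel, rad; + = forward = counter-clockwise from above. A notch is 0.524. 0 = a tooth rests on the pawl in the wanted notch; it starts one notch on, at 0.58 to 0.72. Takes about 2 N at a peg, stays where left. The pawl blocks it backward unless thrown off. Dropped with the wheel at 0.03 to 0.5, the pawl lands on a tooth's slope and slides into the wanted notch as the wheel goes to 0.
- peg (a point): on the axis of the hand peg nearest the robot, 1 mm below its top, 94 mm above the table. The peg is an upright cylinder 14 mm thick, 40 mm tall above the head, 79 mm from the wheel's axis, turning with the wheel. With the wheel at 0 it stands at 195 degrees in the foot's frame (counter-clockwise from its x axis), at the start at about 230 degrees. 28 mm are free between peg and pot.
- head_centre (a point): centre of the rubber pad (radius 48 mm, 57 mm above the table) on which the pot stands, on the wheel's axis. Round it, inside the teeth, lies the wheel's flat head: radius 88 mm, top 54 mm above the table, with three black hand pegs 120 degrees apart.
- pawl (a joint): pawl angle, rad: about 0 = nose down in a valley, 0.17 = nose on a crest, 1.6 = thrown over on its stop. Steel bell crank, 14 mm wide, swinging in a plane along the foot's y. At 0 its nose arm lies level to -y and its thumb lever stands up; push the lever to +y to lift the nose. At 1.6 the nose arm stands up, the lever is level to +y; push the arm to -y to drop it. No spring: tips over at 0.8.
- pawl_hinge (a point): hinge axis at the middle of the pawl's width: 101 mm in -x and 60 mm in +y from the wheel's axis in the foot's frame, 62 mm above the table. The point's axes are those of the foot; the hinge lies along x.
- pawl_ball (a point): centre of the black ball, 22 mm across, at the end of the pawl's thumb lever (a 9 mm rod), 52 mm from the hinge. About 1 N here moves the pawl (150 g).
- pawl_nose (a point): lower corner of the pawl's nose, at the end of the nose arm (12 mm thick): 60 mm along the arm from the hinge and 21 mm below it when down.
- glass_pot: open round pot of greenish glass, 87 mm across, 50 mm high, standing loose on the pad in the middle of the wheel; origin: centre of its underside, z up. Not to be touched.
- jar_white: jar of white crushed glass, bystander, 87 mm across, 130 mm high, behind the wheel; origin: centre of its underside.
- jar_moss: jar of moss-green crushed glass, bystander, 87 mm across, 130 mm high, behind the wheel; origin: centre of its underside.
- lid_2: left black jar lid, bystander, 78 mm across, 14 mm high, lying beside the wheel; origin: centre of its underside.
- lid_4: right black jar lid, bystander, 78 mm across, 14 mm high, lying beside the wheel; origin: centre of its underside.
- paint_brush: paint brush, bystander, 147 mm long, lying behind the wheel on the right; origin: centre of its underside.

How it is judged:
On the way, in this order (a step that is already met when the one before it is completed fails the run):
1. the pawl is lifted off the teeth and lies thrown over on its stop (value of joint pawl above 1.3 rad), for 0.2 s.
2. with the pawl off, the wheel is pushed back out of its notch (value of joint index_wheel below 0.48 rad and value of joint pawl above 1.3 rad), for 0.1 s.
3. the pawl is down in the teeth again (value of joint pawl below 0.22 rad), for 0.2 s.
At the end, for the whole second after the job is handed in: the wheel stands in the previous notch with a tooth against the pawl (within 0.06 rad of 0), the pawl's nose is down in that notch (within 0.07 rad of 0), the pot stands upright within 12 mm of the middle of the head, all at rest (value of joint index_wheel between -0.06 and 0.06 rad and value of joint pawl between -0.07 and 0.07 rad and velocity of joint index_wheel below 0.05 rad/s and horizontal distance between glass_pot and head_centre below 0.012 m and angle between glass_pot's own z axis and vertical below 0.1 rad and linear speed of glass_pot below 0.02 m/s); the robot touches nothing.
It fails at once if the pot is touched (contact force between any of the fingers, the arm and glass_pot above 0.5 N).
It fails at once if the pot is lifted, tipped or shifted off the middle (z of glass_pot in the frame of head_centre above 0.008 m or angle between glass_pot's own z axis and vertical above 0.15 rad or horizontal distance between glass_pot and head_centre above 0.015 m).
It fails at once if the wheel or pawl is gripped or forced (more than 35 N from the fingers) (contact force between the fingers and index_base above 35 N).
It fails at once if a bystander is moved by more than 15 mm (distance of any of jar_white, jar_moss, lid_2, lid_4, paint_brush from where it was at the start of the episode above 0.015 m).
It also fails if it takes over 61 s, if anything falls off the work surface, if the arm or the gripper's body presses on something with over 40 N, if the wrist force passes 120 N, or if a joint passes its speed limit or range.

### The arm

A 7-joint arm with a two-finger parallel gripper is mounted at the origin on a cart in front of the work surface, level with it; the furniture and walls round the work are solid. World frame = base frame: x ahead of the robot, y to its left, z up, the work surface at z = 0. Lengths are in m, angles in rad, forces in N, time in s.
With the tool pointing down it reaches from about 0.4 to 0.875 m from the base axis. Payload 19.3 kg.
Tool frame: the origin (TCP) lies on the centre line of the jaws, within the pads' length; the fingertips stand 8 mm ahead of it and the grasp point (between the pads) lies 11 mm behind it; z points along the fingers, y is the line along which they close (so a half turn about z gives the same grasp; the last joint's range is limited). The gripper opens to 85 mm and grips with 20 to 120 N. Pads are 22 mm wide; open, the fingers measure 114 mm over their backs; the gripper's body (76 mm by 85 mm) begins 54 mm behind the grasp point. The pads swing forward as they close: fully open they stand 13 mm farther back than shut.
Start: joints at [-1.328, 0.521, -0.036, 1.599, 0.021, 1.021, -0.113], TCP at [0.192, 0.595, 0.239] pointing down, gripper open.
Joint ranges: [-2.91, 2.91], [-0.3, 2.13], [-1.5, 1.42], [0.17, 2.43], [-1.26, 4.41], [0.16, 1.93], [-2.52, 2.52]. Speed limits (rad/s): [1.89, 1.89, 2.39, 2.39, 3.01, 3.01, 3.01].

### API

Orientations are given as [roll, pitch, yaw] about the fixed x, y, z axes, in that order (R = Rz(yaw) Ry(pitch) Rx(roll)).
In Python, from workcell import status, grab_frame, camera_params, bot, search_frame, silhouettes gives the robot as it stands.
- The arm moves only by the shell command python3 -m creep 'ROWS' [FORCE]. ROWS is JSON, a list of rows, each a list of 5 numbers: the shift along the tool's x, y, z in units of 60 mm (1.0 is 60 mm), then the turn about the tool's z in units of 8 degrees (1.0 is 8 degrees), then the opening, from 0 (shut) to 1 (fully open). In form: [[x, y, z, twist, hand], ...]. A call has 1 to 5 rows; each row is the pose to reach, as a shift and turn from the pose commanded when the call began, along the tool's axes at that moment; what a row does not reach only later rows make up. A row lasts 1/8 s, in which the tool goes at most 62.5 mm and 10.7 degrees, less where a joint would pass 70% of its speed; a pose out of reach is approached as far as the arm can. A call with a gripper value outside its range is refused whole. The fingers move at their own pace and stop on an object; FORCE is the grip in N (left out, the last holds). Time passes only in rows, so rows that repeat a pose let the fingers close. It gives the time, the measured TCP pose, the force, the opening and the grip force at its end, in the units of the state.
- status.observe(): the state, without advancing time (a new reading comes with each control period).
- grab_frame(name): name is "scene" or "side" or "wrist"; returns the picture (400x640x3 uint8, blue, green, red); there is no depth.
- camera_params(name): a dict with "K" (3x3 intrinsics, pixels), "rvec" (rotation vector, rad) and "tvec" (3), from world to camera coordinates, as OpenCV has them; the wrist camera has in their place "tool_from_camera" (4x4, takes a point from camera to tool coordinates, whose origin is the TCP and whose axes are the flange's). Camera axes: x right, y down, z forward; pixel columns grow to the right and rows downward; lengths in m; the calibration is good to about 2 mm. A picture is of the moment at which its call begins: read the wrist's pose just before it. camera_params takes no time and is no camera call.
- bot.job_done(): hands the job in; it is judged then, once.
Trained networks look in the newest picture that a camera, given by its name, has taken for a name from the list of things; names that differ only in an ending like _2 or _b are one class to them, and where a whole thing is asked for, a point or a joint stands for the part that bears it (a point fixed in the world has none). Each returns a list of dicts, best first, with "p" (0 to 1); they miss things now and then, are a little off and sometimes report something else, mostly with a low value. They report only what shows in the picture. A call takes as long as a camera call.
- search_frame(camera, name): "extent" ([left, top, right, bottom] as shares, 0 to 1, of the picture: columns of its width, rows of its height, round what is visible of it).
- silhouettes(camera, name): "mask" (400x640 bool, what is visible of it) and "extent" ([left, top, right, bottom] as shares, 0 to 1, of the picture: columns of its width, rows of its height, round what is visible of it).
The state is a dict: "clock": time; "qpos": joint angles; "qd": joint speeds; "joint_efforts": joint torques, N m; "position": TCP position; "tool_rot": TCP orientation; "force": force on the tool from outside, world axes, zero at the start; "moment": the same for the moment, N m; "grip_width": finger opening in m; "finger_force": force on a finger pad.
Only numpy, scipy, OpenCV 4.12 (cv2) and the standard library are available. Lean on these libraries where they do the work, as an engineer would, in place of code of your own. Each camera call takes 0.05 s, during which the arm holds its last target. There are 200 camera calls.

## Working session

There is one attempt and no reset: what is moved stays moved. The work goes in short steps, Python scripts to look and compute and a shell command to move; the robot and the scene stay as the last step left them, time stands still between calls to the robot, and variables do not carry over. Pictures are saved under pics/ and viewed, at most 10 in all, crops included, and the job is handed in when it is done.

```bash
mkdir -p pics; ls; cat > h.py <<'E'
import numpy as np,cv2
from workcell import status, grab_frame, camera_params, bot, search_frame, silhouettes
def cam(n):
    c=camera_params(n);return np.array(c["K"]),np.array(c["rvec"],float).ravel(),np.array(c["tvec"],float).ravel()
def ray(n,u,v):
    K,r,t=cam(n);R=cv2.Rodrigues(r)[0];d=R.T@np.linalg.inv(K)@np.array([u,v,1.]);return -R.T@t,d
def atz(n,u,v,z):
    o,d=ray(n,u,v);return o+d*(z-o[2])/d[2]
def proj(n,P):
    K,r,t=cam(n);return cv2.projectPoints(np.array(P,float).reshape(-1,1,3),r,t,K,None)[0].reshape(-1,2)
E
python3 - <<'E'
from h import *
for n in ("scene","side"):
    im=grab_frame(n);cv2.imwrite(f"pics/{n}0.png",im)
    print(n,ray(n,320,200))
    for k in ["index_base","glass_pot","peg","pawl","pawl_ball","jar_white","lid_2","paint_brush"]:
        try: print(k,[(round(d["p"],2),np.round(np.array(d["extent"])*[640,400,640,400]).tolist()) for d in search_frame(n,k)[:3]])
        except Exception as e: print(k,e)
s=status.observe();print(s)
E
```

```text
pics
scene (array([ 0.23531769, -0.54565321,  0.76460923]), array([ 0.48900203,  0.41026894, -0.76991105]))
index_base [(0.58, [249.0, 198.0, 353.0, 272.0]), (0.31, [256.0, 229.0, 285.0, 266.0])]
glass_pot [(0.8, [286.0, 201.0, 323.0, 241.0])]
peg [(0.67, [266.0, 194.0, 353.0, 273.0]), (0.17, [252.0, 230.0, 284.0, 265.0])]
pawl [(0.59, [254.0, 230.0, 286.0, 267.0])]
pawl_ball [(0.63, [254.0, 228.0, 281.0, 262.0])]
jar_white [(0.8, [295.0, 144.0, 329.0, 200.0]), (0.58, [265.0, 195.0, 354.0, 267.0])]
lid_2 [(0.96, [343.0, 255.0, 382.0, 289.0]), (0.77, [239.0, 206.0, 270.0, 233.0])]
paint_brush [(0.53, [351.0, 211.0, 369.0, 238.0]), (0.52, [249.0, 155.0, 285.0, 207.0])]
side (array([ 0.38144007, -0.81591184,  0.71276738]), array([ 0.27879181,  0.68277943, -0.67539844]))
index_base [(0.68, [234.0, 191.0, 362.0, 285.0])]
glass_pot [(0.87, [284.0, 190.0, 328.0, 239.0])]
peg [(0.73, [252.0, 191.0, 363.0, 280.0])]
pawl [(0.56, [238.0, 196.0, 264.0, 251.0])]
pawl_ball [(0.78, [232.0, 195.0, 262.0, 250.0])]
jar_white [(0.73, [325.0, 135.0, 367.0, 208.0])]
lid_2 [(0.95, [328.0, 279.0, 371.0, 318.0]), (0.58, [247.0, 184.0, 286.0, 211.0])]
paint_brush [(0.52, [353.0, 233.0, 403.0, 264.0])]
{'clock': 0.9, 'qpos': array([-1.32818201,  0.52141122, -0.03629745,  1.5995032 ,  0.02121604,
        1.02112917, -0.1128201 ]), 'qd': array([-0.00197945,  0.00012754,  0.00100019,  0.00170449,  0.00063386,
       -0.00034492, -0.00066208]), 'joint_efforts': array([ 3.32953794e-03, -9.26860285e+01,  1.97998859e+00, -3.70248735e+01,
        1.80470268e-02,  2.51750964e-03, -3.46738830e-05]), 'position': array([0.19236013, 0.59464129, 0.23928267]), 'tool_rot': array([-3.14152826e+00,  2.02269476e-05,  2.82872155e+00]), 'force': array([ 0.18450649,  0.36992942, -0.05160974]), 'moment': array([ 0.01208202,  0.04379086, -0.00213756]), 'finger_force': 0.0, 'grip_width': 0.08504688145104163}
```

```bash
python3 - <<'E'
from h import *
a=cv2.imread("pics/scene0.png")[170:290,230:390];b=cv2.imread("pics/side0.png")[170:290,220:380]
cv2.imwrite("pics/c0.png",np.hstack([cv2.resize(x,(400,300)if 0 else None,fx=5,fy=5,interpolation=cv2.INTER_CUBIC) for x in (a,)]))
cv2.imwrite("pics/c1.png",cv2.resize(b,None,fx=5,fy=5,interpolation=cv2.INTER_CUBIC))
for n in("scene","side"):
  for k in("glass_pot","lid_2"):
    for d in search_frame(n,k)[:2]:
      e=np.array(d["extent"])*[640,400,640,400]
      print(n,k,atz(n,(e[0]+e[2])/2,(e[1]+e[3])/2,.082 if k=="glass_pot" else .007))
E
```

```text
scene glass_pot [ 0.59872483 -0.19445447  0.082     ]
scene lid_2 [ 0.61552435 -0.35348028  0.007     ]
scene lid_2 [ 0.56057676 -0.05475558  0.007     ]
side glass_pot [ 0.60229506 -0.20374577  0.082     ]
side lid_2 [ 0.61823762 -0.36075746  0.007     ]
side lid_2 [ 0.5695302  -0.04829612  0.007     ]
```

View pics/c0.png

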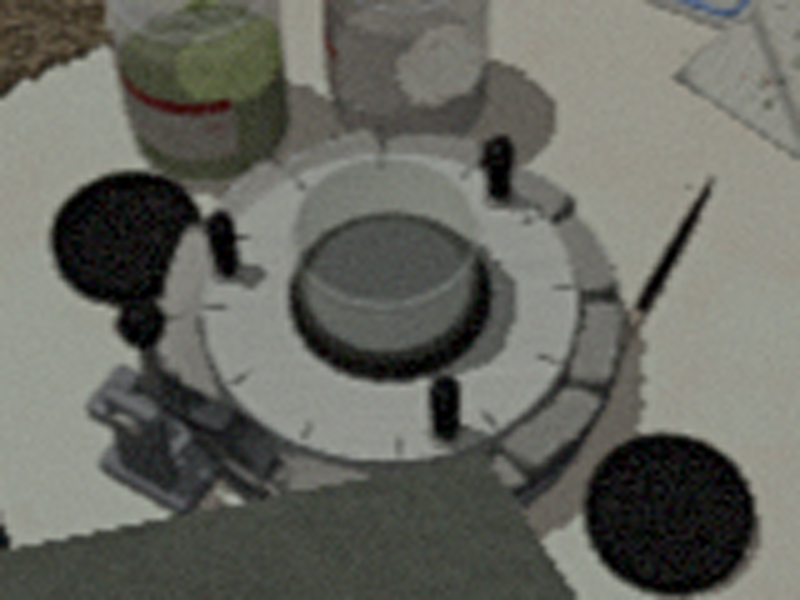

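View pics/c1.png

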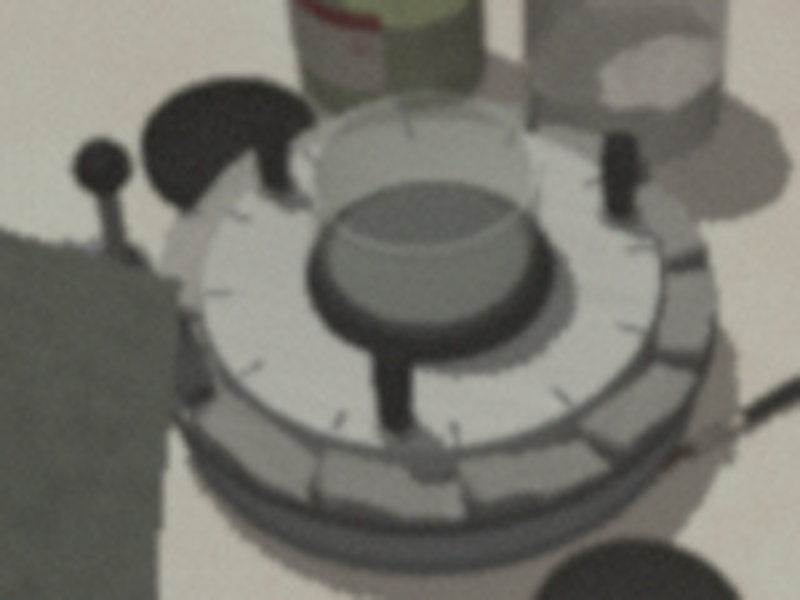

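```bash
cat > fit.py <<'E'
from h import *
from scipy.optimize import least_squares
def model(p):
    cx,cy,b,w,a=p; R=lambda v:np.array([cx+np.cos(b)*v[0]-np.sin(b)*v[1],cy+np.sin(b)*v[0]+np.cos(b)*v[1],v[2]])
    P={f"peg{k}":R([.079*np.cos(np.radians(195+120*k)+w),.079*np.sin(np.radians(195+120*k)+w),.093]) for k in range(3)}
    P["hinge"]=R([-.101,.06,.062]);P["ball"]=R([-.101,.06+.052*np.sin(a),.062+.052*np.cos(a)])
    P["nose"]=R([-.101,.06-.06*np.cos(a)+.021*np.sin(a)*1,.062-.021*np.cos(a)+.06*np.sin(a)])
    P["arm"]=R([-.101,.06-.055*np.cos(a),.062+.055*np.sin(a)])
    P["pot"]=R([0,0,.082]); return P
if __name__=="__main__":
    cr=lambda u,v,x0:np.array([u/5+x0,v/5+170])
    # peg tops
    ob={("scene","ball"):cr(140,322,230),("side","ball"):cr(102,165,220)}
    sc=[(222,217),(497,145),(445,384)];sd=[(270,140),(620,137),(393,355)]
    best=None
    for order in([0,1,2],[1,2,0],[2,0,1],[0,2,1],[2,1,0],[1,0,2]):
      for b0 in np.arange(-3,3.2,.5):
        o=dict(ob)
        for i in range(3):
            o["scene",f"peg{order[i]}"]=cr(*sc[i],230);o["side",f"peg{order[i]}"]=cr(*sd[i],220)
        f=lambda p:np.concatenate([proj(n,model(p)[k])[0]-uv for (n,k),uv in o.items()]+[[(p[4]-.08)*10,(p[3]-.65)*10]])
        r=least_squares(f,[.6,-.2,b0,.65,.08],loss="soft_l1")
        if best is None or r.cost<best[0].cost: best=(r,order,f(r.x))
    r,order,res=best;print(r.cost,order,np.round(r.x,4));print(np.round(res,1))
    np.save("p.npy",r.x)
    for k,v in model(r.x).items():print(k,np.round(v,4))
    for u,v in((222,217),(497,145),(445,384)):print(atz("scene",*cr(u,v,230),.093))
    a=cv2.imread("pics/scene0.png");c=cv2.imread("pics/side0.png")
    cv2.imwrite("pics/full.png",cv2.resize(np.vstack([a,c]),None,fx=.75,fy=.75))
E
python3 fit.py
```

```text
Traceback (most recent call last):
  File "fit.py", line 22, in <module>
    r=least_squares(f,[.6,-.2,b0,.65,.08],loss="soft_l1")
  File "fit.py", line 21, in <lambda>
    f=lambda p:np.concatenate([proj(n,model(p)[k])[0]-uv for (n,k),uv in o.items()]+[[(p[4]-.08)*10,(p[3]-.65)*10]])
                               ~~~~^^^^^^^^^^^^^^^
  File "h.py", line 10, in proj
    K,r,t=cam(n);return cv2.projectPoints(np.array(P,float).reshape(-1,1,3),r,t,K,None)[0].reshape(-1,2)
          ~~~^^^
  File "h.py", line 4, in cam
    c=camera_params(n);return np.array(c["K"]),np.array(c["rvec"],float).ravel(),np.array(c["tvec"],float).ravel()
ValueError: time passes only in moves, steps and waits
```

```bash
python3 - <<'E'
s=open("h.py").read()
s=s.replace("def cam(n)","import functools\n@functools.lru_cache\ndef cam(n)");open("h.py","w").write(s)
E
python3 fit.py
```

```text
5.573149902822257 [2, 1, 0] [ 0.602  -0.2025  0.1678  0.61    0.0382]
[-0.  -0.3 -0.2  0.2 -0.3  0.5 -0.6 -5.   0.8 -0.6 -0.   0.7  0.7  0.1
 -0.  -0.2 -0.4 -0.4]
peg0 [ 0.562  -0.2706  0.093 ]
peg1 [ 0.681  -0.2031  0.093 ]
peg2 [ 0.5631 -0.1338  0.093 ]
hinge [ 0.4924 -0.1602  0.062 ]
ball [ 0.4921 -0.1583  0.114 ]
nose [ 0.5023 -0.2186  0.0433]
arm [ 0.5016 -0.2144  0.0641]
pot [ 0.602  -0.2025  0.082 ]
[ 0.56451503 -0.13330129  0.093     ]
[ 0.6784299  -0.20279714  0.093     ]
[ 0.56115419 -0.269305    0.093     ]
```

View pics/full.png

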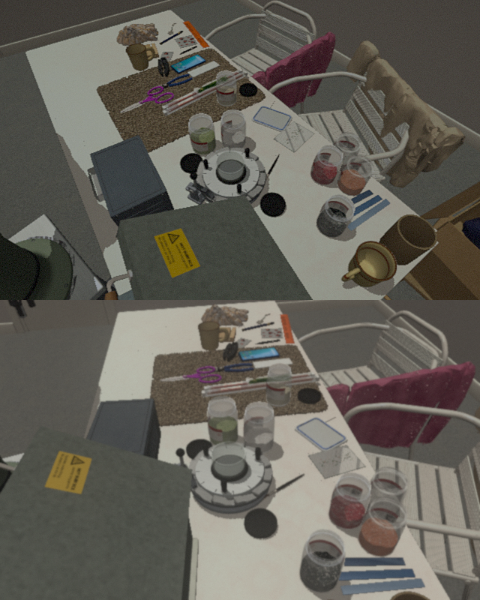

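```bash
python3 - <<'E'
from h import *
def tri(a,b):
    A,bb=[],[]
    (o1,d1),(o2,d2)=ray("scene",*a),ray("side",*b)
    s=np.linalg.lstsq(np.c_[d1,-d2],o2-o1,rcond=None)[0]
    return o1+s[0]*d1,o2+s[1]*d2
print(tri((327,261),(256,227)));print(tri((158,306),(63,173)))
# dark box: guesses
print(tri((191,184),(209,133)))
for uv in((120,203),(191,184),(229,260),(157,288)): print(uv,[np.round(atz("scene",*uv,z),3) for z in(0.05,.1,.2)])
E
```

```text
(array([ 0.47369777, -0.36003144,  0.24808059]), array([ 0.47360621, -0.36007021,  0.2480244 ]))
(array([ 0.25169067, -0.27647692,  0.34086457]), array([ 0.26636651, -0.27039783,  0.34529327]))
(array([0.48225434, 0.04773998, 0.1346384 ]), array([0.48837294, 0.04995644, 0.13912455]))
(120, 203) [array([0.361, 0.212, 0.05 ]), array([0.353, 0.159, 0.1  ]), array([0.335, 0.053, 0.2  ])]
(191, 184) [array([0.515, 0.127, 0.05 ]), array([0.496, 0.08 , 0.1  ]), array([ 0.457, -0.014,  0.2  ])]
(229, 260) [array([ 0.428, -0.121,  0.05 ]), array([ 0.414, -0.151,  0.1  ]), array([ 0.387, -0.21 ,  0.2  ])]
(157, 288) [array([ 0.285, -0.056,  0.05 ]), array([ 0.282, -0.09 ,  0.1  ]), array([ 0.275, -0.159,  0.2  ])]
```

```bash
cat > d.py <<'E'
from h import *
from scipy.spatial.transform import Rotation as Ro
import sys
p=np.load("p.npy");b=p[2]
s=status.observe();R=Ro.from_euler("xyz",s["tool_rot"]).as_matrix()
Rf=Ro.from_euler("z",b).as_matrix();c=np.array([p[0],p[1],0])
pf=Rf.T@(s["position"]-c)
print("t",round(s["clock"],2),"world",np.round(s["position"],4),"foot",np.round(pf*1000,1),"F",np.round(Rf.T@s["force"],1),"q",np.round(s["qpos"],2))
tw=(s["tool_rot"][2]-(b+np.pi/2)+np.pi)%(2*np.pi)-np.pi
print("twist units",round(np.degrees(tw)/8,2))
if len(sys.argv)>1:
    t=np.array(eval(sys.argv[1]))/1000
    print("units to foot target",np.round(R.T@(Rf@t+c-s["position"])/.06,2))
E
python3 -m creep '[[-4.3,-2.5,0,6,0],[-4.3,-2.5,0,6,0],[-4.3,-2.5,0,6,0],[-4.3,-2.5,0,6,0],[-4.3,-2.5,0,6,0]]'
python3 d.py '[-101,20,180]'
```

```text
clock: 1.72
position: [0.3932, 0.3705, 0.2396]
tool_rot: [3.141, 0.0, 1.985]
force: [0.9, 1.6, -0.4]
grip_width: 0.0003
finger_force: 0.0
t 1.73 world [0.3932 0.3705 0.2396] foot [-110.2  599.8  239.6] F [ 1.2  1.5 -0.4] q [-1.03  0.39  0.22  1.83 -0.1   0.92 -0.35]
twist units 1.77
units to foot target [-9.41 -2.21  0.99]
```

```bash
python3 -m creep '[[-9.4,-2.2,0,1.77,0],[-9.4,-2.2,0,1.77,0],[-9.4,-2.2,0,1.77,0],[-9.4,-2.2,0,1.77,0],[-9.4,-2.2,0,1.77,0]]'
python3 d.py '[-101,15,200]'
```

```text
clock: 2.35
position: [0.451, 0.0638, 0.2396]
tool_rot: [3.141, -0.0, 1.744]
force: [1.0, 1.8, 0.4]
grip_width: 0.0
finger_force: 0.0
t 2.35 world [0.451  0.0638 0.2396] foot [-104.5  287.8  239.6] F [1.3 1.6 0.4] q [-0.59  0.27  0.39  2.04 -0.13  0.86  0.05]
twist units 0.04
units to foot target [-4.55  0.03  0.66]
```

```bash
python3 -m creep '[[-4.5,0,0.4,0.04,0],[-4.5,0,0.4,0.04,0],[-4.5,0,0.4,0.04,0],[-4.5,0,0.4,0.04,0],[-4.5,0,0.4,0.04,0]]'
python3 d.py '[-101,15,93]'
cat > w.py <<'E'
from h import *
from scipy.spatial.transform import Rotation as Ro
import sys
from fit import model
s=status.observe();im=grab_frame("wrist");c=camera_params("wrist")
T=np.eye(4);T[:3,:3]=Ro.from_euler("xyz",s["tool_rot"]).as_matrix();T[:3,3]=s["position"]
W=T@np.array(c["tool_from_camera"]);K=np.array(c["K"])
p=np.load("p.npy").copy()
if len(sys.argv)>2:p[3],p[4]=eval(sys.argv[2])
for k,v in model(p).items():
    q=np.linalg.inv(W)@np.r_[v,1];u=K@q[:3]/q[2];print(k,np.round(u[:2]))
    if q[2]>0: cv2.circle(im,(int(u[0]),int(u[1])),4,(0,0,255),1);cv2.putText(im,k,(int(u[0])+5,int(u[1])),0,.4,(0,0,255))
cv2.imwrite(sys.argv[1],im)
E
python3 w.py pics/w1.png
```

```text
clock: 2.98
position: [0.4969, -0.2042, 0.2151]
tool_rot: [-3.141, 0.001, 1.734]
force: [-0.0, 0.3, -0.2]
grip_width: 0.0
finger_force: 0.0
t 2.98 world [ 0.4969 -0.2042  0.2151] foot [-104.    16.   215.1] F [ 0.   0.3 -0.2] q [-0.05  0.45  0.44  1.88 -0.24  0.87  0.68]
twist units -0.03
units to foot target [-0.01  0.05  2.03]
peg0 [378. 272.]
peg1 [523. 226.]
peg2 [415. 126.]
hinge [325. 141.]
ball [325. 144.]
nose [325. 196.]
arm [325. 198.]
pot [434. 208.]
```

View pics/w1.png

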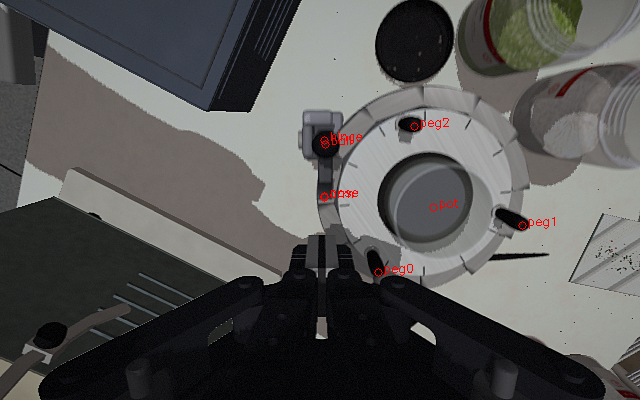

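```bash
python3 -m creep '[[0,0.05,1,0,0],[0,0.05,2.03,0,0],[0,0.05,2.03,0,0],[0.2,0.05,2.03,0,0],[0.35,0.05,2.03,0,0]]'
python3 d.py '[-101,84,93]'
```

```text
clock: 3.65
position: [0.4978, -0.1782, 0.0958]
tool_rot: [3.138, 0.001, 1.739]
force: [0.1, -0.8, 1.3]
grip_width: -0.0002
finger_force: 0.4
t 3.65 world [ 0.4978 -0.1782  0.0958] foot [-98.7  41.4  95.8] F [-0.  -0.8  1.3] q [-0.02  0.61  0.35  1.98 -0.35  0.6   0.73]
twist units 0.0
units to foot target [ 0.71 -0.04  0.05]
```

```bash
python3 -m creep '[[0.15,0,0,0,0],[0.3,0,0,0,0],[0.45,0,0,0,0],[0.6,0,0,0,0],[0.65,0,0,0,0]]'
python3 d.py '[-101,84,93]'
```

```text
clock: 4.28
position: [0.4901, -0.1399, 0.0934]
tool_rot: [-3.141, -0.0, 1.739]
force: [-0.0, 0.4, 1.0]
grip_width: -0.0
finger_force: 0.0
t 4.28 world [ 0.4901 -0.1399  0.0934] foot [-99.9  80.5  93.4] F [0.1 0.4 1. ] q [-0.1   0.59  0.35  2.03 -0.36  0.58  0.67]
twist units 0.0
units to foot target [ 0.06 -0.02  0.01]
```

```bash
python3 -m creep '[[0.08,0,0,0,0],[0.08,0,0,0,0],[0.08,0,-1,0,0],[0.08,0,-1.5,0,0],[0.08,0,-1.5,0,0]]'
python3 -m creep '[[-1,0.5,0,0,0],[-2,1,0,0,0],[-2,1,0,0,0],[-2,1,0,0,0]]'
python3 d.py '[-27,-74,160]'; python3 w.py pics/w2.png '(.61,1.6)'
```

```text
clock: 4.9
position: [0.4904, -0.1363, 0.1854]
tool_rot: [3.138, 0.001, 1.738]
force: [0.6, -0.8, -0.8]
grip_width: -0.0002
finger_force: 0.0
clock: 5.4
position: [0.5679, -0.2444, 0.1822]
tool_rot: [-3.14, -0.001, 1.737]
force: [-0.5, 0.8, 0.1]
grip_width: 0.0002
finger_force: 0.0
t 5.4 world [ 0.5679 -0.2444  0.1822] foot [-40.7 -35.6 182.2] F [-0.4  0.8  0.1] q [ 0.02  0.62  0.43  1.69 -0.31  0.91  0.75]
twist units -0.01
units to foot target [-0.64  0.23  0.37]
peg0 [309. 236.]
peg1 [479. 178.]
peg2 [342.  51.]
hinge [246.  79.]
ball [241.   4.]
nose [217.  24.]
arm [223.  65.]
pot [374. 158.]
```

View pics/w2.png

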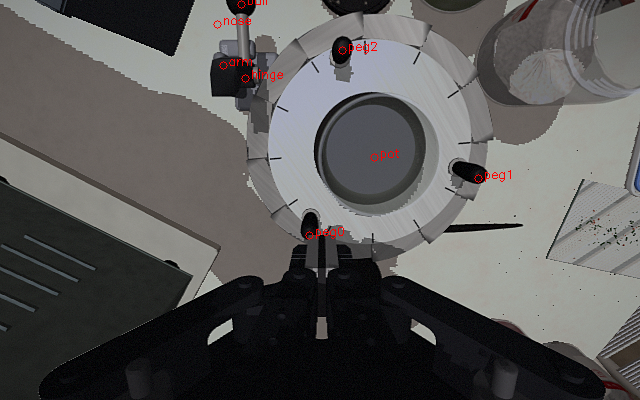

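```bash
python3 -m creep '[[-0.95,-0.1,0,0,0],[-0.95,-0.1,0,0,0],[-0.95,-0.1,0.8,0,0],[-0.95,-0.1,1.65,0,0],[-0.95,-0.1,1.65,0,0]]'
python3 d.py '[-64,-57,83]'
```

```text
clock: 6.08
position: [0.5703, -0.2989, 0.0818]
tool_rot: [-3.137, -0.004, 1.74]
force: [0.2, -0.8, 1.0]
grip_width: -0.0002
finger_force: 0.0
t 6.08 world [ 0.5703 -0.2989  0.0818] foot [-47.4 -89.7  81.8] F [ 0.1 -0.8  1. ] q [ 0.16  0.78  0.37  1.67 -0.38  0.77  0.87]
twist units 0.01
units to foot target [ 0.55 -0.28 -0.02]
```

```bash
python3 -m creep '[[0.12,-0.04,0,0,0],[0.23,-0.1,0,0,0],[0.34,-0.16,0,0,0],[0.45,-0.22,0,0,0],[0.55,-0.28,0,0,0]]'
python3 d.py '[-64,-57,83]'; python3 w.py pics/w3.png '(.25,1.6)'
```

```text
clock: 6.7
position: [0.549, -0.2734, 0.0858]
tool_rot: [3.142, 0.003, 1.737]
force: [-2.8, -7.5, 1.3]
grip_width: 0.0001
finger_force: 3.2
t 6.7 world [ 0.549  -0.2734  0.0858] foot [-64.1 -61.   85.8] F [-4.  -6.9  1.3] q [ 0.12  0.73  0.37  1.76 -0.38  0.72  0.85]
twist units -0.01
units to foot target [0.07 0.   0.05]
peg0 [311. 221.]
peg1 [616. 224.]
peg2 [ 512. -104.]
hinge [241.  -5.]
ball [ 233. -147.]
nose [ 170. -206.]
arm [190. -86.]
pot [465. 131.]
```

View pics/w3.png

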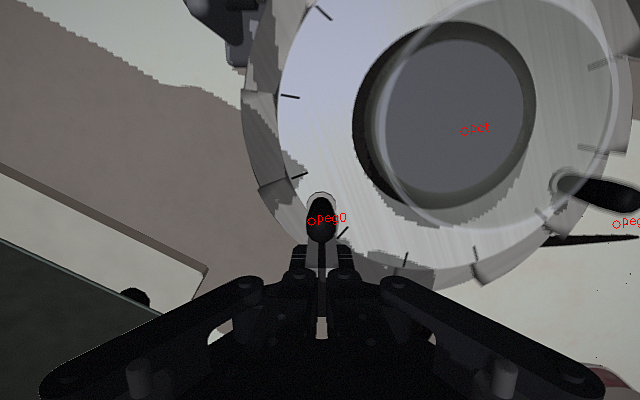

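```bash
python3 -m creep '[[0.07,-0.02,0,0,0],[0.14,-0.03,0,0,0],[0.14,-0.03,0,0,0],[0.0,0,0,0,0],[-0.15,0,0,0,0]]'
python3 d.py '[-101,87,180]'
```

```text
clock: 7.38
position: [0.5521, -0.2811, 0.0847]
tool_rot: [3.141, 0.0, 1.739]
force: [0.5, -0.4, 0.7]
grip_width: -0.0003
finger_force: 0.0
t 7.38 world [ 0.5521 -0.2811  0.0847] foot [-62.4 -69.2  84.7] F [ 0.5 -0.5  0.7] q [ 0.13  0.74  0.37  1.74 -0.38  0.72  0.87]
twist units -0.0
units to foot target [ 2.6  -0.64 -1.59]
```

```bash
python3 -m creep '[[0,0,-1,0,0],[0,0,-1.6,0,0],[1.3,-0.32,-1.6,0,0],[2.6,-0.64,-1.6,0,0],[2.6,-0.64,-1.6,0,0]]'
python3 d.py '[-101,87,100]'; python3 - <<'E'
from h import *
for n in("scene","side"): cv2.imwrite(f"pics/{n}4.png",grab_frame(n))
a=cv2.imread("pics/scene4.png")[170:290,230:390];b=cv2.imread("pics/side4.png")[170:290,220:380]
cv2.imwrite("pics/c4.png",cv2.resize(np.hstack([a,b]),None,fx=2.5,fy=2.5,interpolation=cv2.INTER_CUBIC))
from fit import model
p=np.load("p.npy")
for w in(.1,.2,.3,.4):
    p[3]=w;m=model(p)
    for k in("peg0","peg1"):print(w,k,np.round(((proj("scene",m[k])[0]-[230,170])*2.5)),np.round(((proj("side",m[k])[0]-[60,170])*2.5)))
E
```

```text
clock: 8.0
position: [0.4869, -0.1312, 0.1806]
tool_rot: [3.142, -0.001, 1.739]
force: [0.7, 0.6, 0.4]
grip_width: 0.0001
finger_force: 0.0
t 8.0 world [ 0.4869 -0.1312  0.1806] foot [-101.6   89.6  180.6] F [0.8 0.5 0.4] q [-0.2   0.45  0.46  1.99 -0.28  0.76  0.6 ]
twist units 0.01
units to foot target [-0.04  0.01  1.34]
0.1 peg0 [178. 196.] [545. 162.]
0.1 peg1 [276.  98.] [720. 106.]
0.2 peg0 [187. 197.] [554. 167.]
0.2 peg1 [272.  92.] [720.  99.]
0.3 peg0 [196. 197.] [563. 170.]
0.3 peg1 [268.  86.] [719.  91.]
0.4 peg0 [205. 196.] [574. 173.]
0.4 peg1 [263.  81.] [717.  84.]
```

View pics/c4.png

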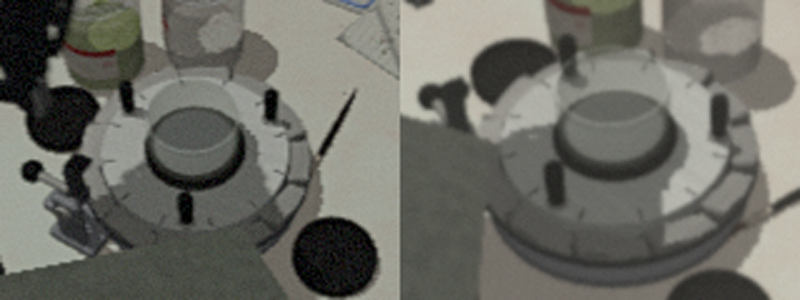

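```bash
python3 -m creep '[[-0.03,0,0.7,0,0],[-0.03,0,1.34,0,0],[-0.03,0,1.34,0,0],[-0.2,0,1.34,0,0],[-0.35,0,1.34,0,0]]'
python3 -m creep '[[-0.15,0,0,0,0],[-0.3,0,0,0,0],[-0.45,0,0,0,0],[-0.6,0,0,0,0],[-0.7,0,0,0,0]]'
python3 d.py '[-101,87,180]'
```

```text
clock: 8.72
position: [0.4921, -0.1551, 0.1015]
tool_rot: [3.14, 0.001, 1.738]
force: [-0.0, 1.1, -0.2]
grip_width: 0.0005
finger_force: 0.2
clock: 9.35
position: [0.4983, -0.1959, 0.1001]
tool_rot: [-3.142, 0.0, 1.738]
force: [0.2, 0.1, 0.3]
grip_width: 0.0
finger_force: 0.0
t 9.35 world [ 0.4983 -0.1959  0.1001] foot [-101.2   23.8  100.1] F [0.2 0.1 0.3] q [-0.    0.62  0.37  1.96 -0.36  0.63  0.77]
twist units -0.0
units to foot target [ 1.05  0.   -1.33]
```

Now lift clear and go behind the peg again (wheel ≈0.19), checking the pawl on the way.

```bash
python3 -m creep '[[0,0,-0.7,0,0],[0,0,-1.2,0,0],[-0.9,0.35,-1.2,0,0],[-1.65,0.65,-1.2,0,0],[-1.65,0.65,-1.2,0,0]]'
python3 d.py '[-66,-75,83]'; python3 w.py pics/w5.png '(.19,.1)'
```

```text
clock: 9.98
position: [0.5536, -0.2895, 0.1718]
tool_rot: [-3.141, 0.002, 1.736]
force: [-0.9, 0.7, -0.1]
grip_width: -0.0001
finger_force: 0.0
t 9.97 world [ 0.5536 -0.2895  0.1718] foot [-62.3 -77.7 171.8] F [-0.8  0.9 -0.1] q [ 0.1   0.64  0.43  1.68 -0.32  0.89  0.83]
twist units -0.02
units to foot target [ 0.05 -0.06  1.48]
peg0 [309. 151.]
peg1 [501. 165.]
peg2 [434. -39.]
hinge [268.  14.]
ball [251. -27.]
nose [274.  99.]
arm [270.  94.]
pot [410. 100.]
```

View pics/w5.png

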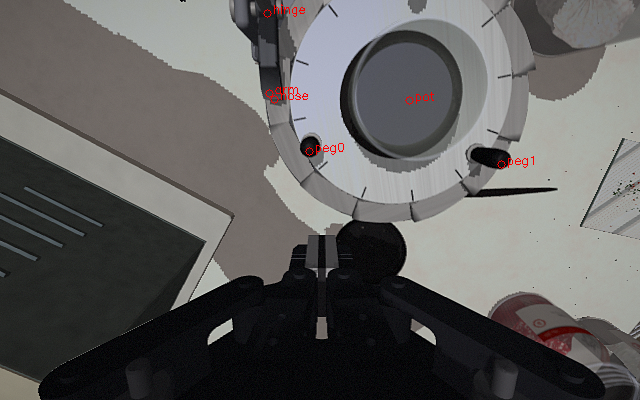

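```bash
python3 -m creep '[[0.05,-0.1,0.8,0,0],[0.05,-0.1,1.48,0,0],[0.05,-0.1,1.48,0,0],[0.22,-0.12,1.48,0,0],[0.35,-0.12,1.48,0,0]]'
python3 -m creep '[[0.06,0,0,0,0],[0.12,0,0,0,0],[0.18,0,0,0,0],[0.22,0,0,0,0]]'
python3 d.py '[-71,-38,83]'
```

```text
clock: 10.65
position: [0.5432, -0.2661, 0.085]
tool_rot: [3.14, 0.001, 1.739]
force: [-0.3, -0.1, -0.6]
grip_width: -0.0002
finger_force: 0.0
clock: 11.15
position: [0.5403, -0.2538, 0.0833]
tool_rot: [-3.141, 0.0, 1.738]
force: [-1.2, -3.8, 0.8]
grip_width: -0.0002
finger_force: 1.4
t 11.15 world [ 0.5403 -0.2538  0.0833] foot [-69.4 -40.2  83.3] F [-1.8 -3.5  0.8] q [ 0.09  0.72  0.37  1.81 -0.38  0.69  0.84]
twist units -0.0
units to foot target [ 0.04 -0.03  0.  ]
```

```bash
for i in 1; do python3 -m creep '[[0.03,0,0,0,0],[0.05,0,0,0,0],[0.05,0,0,0,0]]'; python3 d.py; done
```

```text
clock: 11.52
position: [0.5399, -0.2507, 0.0832]
tool_rot: [-3.142, -0.0, 1.738]
force: [-0.5, -1.3, 0.9]
grip_width: -0.0002
finger_force: 0.5
t 11.53 world [ 0.5399 -0.2507  0.0832] foot [-69.3 -37.1  83.2] F [-0.7 -1.2  0.9] q [ 0.08  0.72  0.37  1.81 -0.38  0.69  0.84]
twist units -0.0
```

```bash
python3 -m creep '[[0.03,0,0,0,0],[0.05,0,0,0,0],[0.05,0,0,0,0]]'; python3 d.py
```

```text
clock: 11.9
position: [0.5395, -0.2493, 0.0834]
tool_rot: [3.141, 0.002, 1.737]
force: [0.8, -10.7, -3.9]
grip_width: -0.0002
finger_force: 5.1
t 11.9 world [ 0.5395 -0.2493  0.0834] foot [-69.4 -35.7  83.4] F [ -1.  -10.7  -3.9] q [ 0.08  0.71  0.37  1.81 -0.38  0.68  0.84]
twist units -0.01
```

```bash
python3 -m creep '[[-0.2,0,0,0,0],[-0.5,0,0,0,0],[-0.5,0,-1,0,0],[-0.5,0,-1.8,0,0],[-1,0,-1.8,0,0]]'
python3 d.py; python3 w.py pics/w6.png '(0,0)'; python3 - <<'E'
from h import *
a=grab_frame("scene")[170:290,230:390];b=grab_frame("side")[170:290,220:380]
w=cv2.imread("pics/w6.png")
o=np.vstack([cv2.resize(np.hstack([a,b]),None,fx=2.5,fy=2.5,interpolation=cv2.INTER_CUBIC),np.pad(w[:300],((0,0),(0,160),(0,0)))])
from fit import model
p=np.load("p.npy");p[3]=p[4]=0;m=model(p)
for k in("peg0","peg1","ball"):
  for q in((proj("scene",m[k])[0]-[230,170])*2.5,(proj("side",m[k])[0]-[60,170])*2.5): cv2.circle(o,tuple(int(x) for x in q),3,(0,0,255),1)
cv2.imwrite("pics/c6.png",o)
E
```

```text
clock: 12.52
position: [0.5514, -0.3075, 0.1952]
tool_rot: [3.136, 0.002, 1.74]
force: [0.4, -0.3, -1.3]
grip_width: -0.0
finger_force: 0.0
t 12.53 world [ 0.5514 -0.3075  0.1952] foot [-67.5 -95.  195.2] F [ 0.3 -0.4 -1.3] q [ 0.13  0.62  0.45  1.65 -0.32  0.94  0.85]
twist units 0.01
peg0 [310. 105.]
peg1 [479. 153.]
peg2 [454. -47.]
hinge [278.  -2.]
ball [267. -34.]
nose [284.  83.]
arm [281.  74.]
pot [409.  78.]
```

View pics/c6.png

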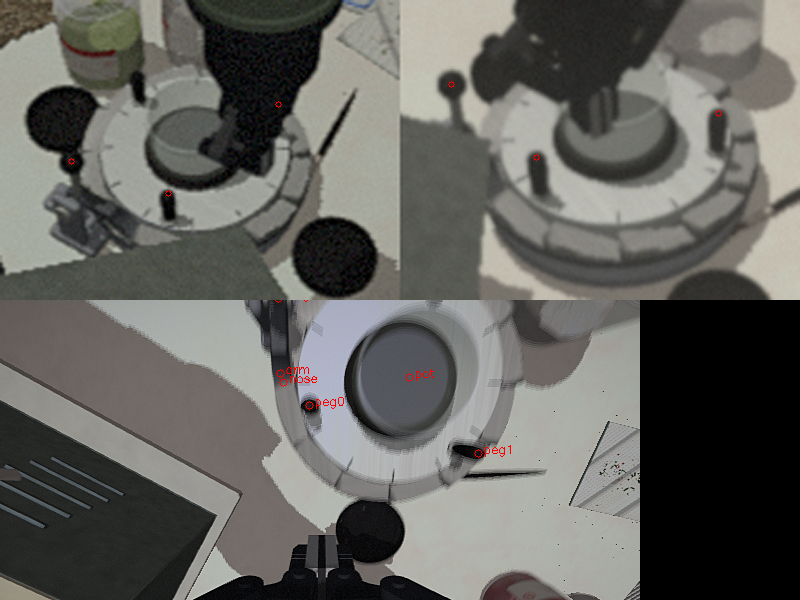

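```bash
python3 -c "
from workcell import bot
print(bot.job_done())"
```

```text
the job is handed in; nothing more can be done
None
```

I handed the job in at about 12.5 s. The last pictures show the wheel one notch further back with a tooth against the pawl (wheel and pawl both at about 0). The pot looks centred and the fingers were clear of everything. The hand-in gave no verdict.

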